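Load the battery pack and close the controller housing

TASK

Put the yellow battery pack upright into the cradle in the open grey controller housing, between the two low black rails and lengthwise along them, and let go of it. Then close the housing with its own cover, the large grey one with cut corners, so that it sits flat and fully home on the rim. Set both down rather than dropping them.

Things in the scene. Friction and masses are not known exactly. Their poses are not given: they have to be found in the camera images.
- pack_center (a point): Centre of the yellow battery pack: loose block 76 long (x) x 38 wide (y) x 50 mm high (z), about 0.32 kg, yellow with black ends and brass contacts on top, standing upright on the table, centre 25 mm up. Either way round is right. A blue pack of the same shape is not to be used.
- bay_floor (a point): Centre of the cradle floor in the housing, 17 mm above the table; z up. Bay 105 long (x) x 106 mm wide (y). Two black rails 10 mm high stand 62 mm apart (y); the pack goes between, its length along x. On the +x side a divider 40 mm high parts it from a circuit board; the other walls rise 63 mm above the floor. A seated pack's centre is 25 mm above this point.
- cover_grip (a point): Centre of the handle bar of the loose grey cover: plate 170 (x) x 126 (y) x 6 mm, cut corners, 0.3 kg, black plug 132 x 88 x 8 mm beneath, which stands on the table. Black bar 70 (x) x 16 (y) x 20 mm high on two end posts; this point is 28 mm above the plate's top, 34 above its underside, 42 above the plug's underside. A smaller orange cover is not to be used.
- housing_rim (a point): Centre of the opening of the fixed grey housing (on a brown board) at rim height, 80 mm above the table; x along its long side, z up. Outside 162 (x) x 118 (y) mm, cut corners, opening 150 x 106: the cover's plug drops in with 9 mm to spare all round, long side along x, either way round. With the cover home its handle point is 34 mm above this point.
Things that resemble listed ones, but are neither listed nor needed, are in the scene too. What is shaped like the part that bears pack_center but red or white is not meant.

How it is judged:
On the way, in this order (a step that is already met when the one before it is completed fails the run):
1. the yellow pack stands between the rails on the cradle floor, released (x of pack_center in the frame of bay_floor between -0.02 and 0.02 m and y of pack_center in the frame of bay_floor between -0.018 and 0.018 m and z of pack_center in the frame of bay_floor between 0.02 and 0.03 m and angle between pack_center's own z axis and vertical below 0.15 rad and angle between the x axis of pack_center and the x axis of bay_floor, either way round below 0.35 rad and contact force between the fingers and pack below 0.05 N), for 0.2 s.
2. the grey cover is fully home on the rim (horizontal distance between cover_grip and housing_rim below 0.015 m and z of cover_grip in the frame of housing_rim between 0.03 and 0.038 m and angle between cover_grip's own z axis and vertical below 0.07 rad and angle between the x axis of cover_grip and the x axis of housing_rim, either way round below 0.24 rad), for 0.2 s.
At the end, for the whole second after the job is handed in: Yellow pack upright on the cradle floor between the rails (20 mm along, 18 mm across, 5 mm height, 20 deg direction, 8 deg tilt); grey cover flat on the rim, plug in the opening (15 mm from centre, 4 mm height, 13 deg direction, 4 deg tilt); both released and at rest (all of step 1 and all of step 2 and contact force between the fingers and cover below 0.05 N and linear speed of each of cover, pack below 0.02 m/s); the robot touches nothing.
It fails at once if the yellow pack is dropped (falls free faster than 0.8 m/s) (linear speed of pack above 0.8 m/s and contact force between the fingers and pack below 0.05 N).
It fails at once if the grey cover is dropped (falls free faster than 0.8 m/s) (linear speed of cover above 0.8 m/s and contact force between the fingers and cover below 0.05 N).
It also fails if it takes over 54 s, if anything falls off the work surface, if the arm or the gripper's body presses on something with over 40 N, if the wrist force passes 120 N, or if a joint passes its speed limit or range.

ROBOT

A 6-joint arm with a two-finger parallel gripper is mounted at the origin on the work surface. World frame = base frame: x ahead of the robot, y to its left, z up, the work surface at z = 0. Lengths are in m, angles in rad, forces in N, time in s.
With the tool pointing down it reaches from about 0.425 to 0.95 m from the base axis. Payload 3.5 kg.
Tool frame: the origin (TCP) lies at the very end of the fingers, on their centre line; the grasp point (between the pads) lies 19 mm behind it; z points along the fingers, y is the direction in which the jaws open and shut (so a half turn about z gives the same grasp; the last joint's range is limited). The gripper opens to 85 mm and grips with 20 to 120 N. Pads are 22 mm wide; open, the fingers measure 114 mm over their backs; the gripper's body (76 mm by 85 mm) begins 54 mm behind the grasp point. The pads swing forward as they close: fully open they stand 13 mm farther back than shut.
Start: joints at [-1.383, 0.286, 1.577, -0, 1.279, -0.15], TCP at [0.224, -0.637, 0.231] pointing down, gripper open.
Joint ranges: [-2.77, 2.77], [-0.9, 2.22], [0.21, 2.48], [-1.53, 4.67], [0.24, 2.81], [-2.84, 2.84]. Speed limits (rad/s): [2.79, 2.79, 3.14, 3.14, 3.14, 3.14].

INTERFACE

Orientations are given as a unit quaternion [w, x, y, z].
In Python, from workcell import manip gives the robot as it stands.
- The arm moves only by the tool move_arm, never from a script. Its argument "targets" is a list of rows, each a list of 3 entries, a list of its own where there are three numbers: the shift along the world's x, y, z as a fraction of full scale, then the turn about the world's z as a fraction of full scale, then the closure, from -1 (fully open) to 1 (shut). In form: [[[x, y, z], turn, grip], ...]. A call has 1 to 8 rows; each row is the pose to reach, as a shift and turn from the pose measured when the call began, turning the shorter way round; what a row does not reach only later rows make up. Full scale, the value 1, is 40 cm for a shift and 2 pi rad for a turn. A row lasts 1/10 s, in which the tool goes at most 50 mm and 8.59 degrees, less where a joint would pass 70% of its speed; a pose out of reach is approached as far as the arm can. A call with a number of a shift or a turn outside -1 to 1 is refused whole. A call with a gripper value outside its range is refused whole. The fingers move at their own pace and stop on an object; the grip force is fixed at half the most. Time passes only in rows, so rows that repeat a pose let the fingers close. It gives the time, the measured TCP pose, the force and the opening at its end, in the units of the state.
- manip.sense(): the state, without advancing time (a new reading comes with each control period).
- manip.read_camera(name): name is "scene" or "top" or "wrist"; returns a dict with "pixels" (400x640x3 uint8, red, green, blue), "fx", "fy", "cx", "cy" (pixels), "k1" (the pictures are not rectified: a ray, as slopes to the right and down, at radius r is drawn at 1 + k1 r^2 times it, then the intrinsics apply), "rvec" (rotation vector, rad) and "tvec" (3), from world to camera coordinates, as OpenCV has them. Camera axes: x right, y down, z forward; pixel columns grow to the right and rows downward; lengths in m; the calibration is good to about 2 mm. A picture is of the moment at which its call begins. There is no depth.
- manip.hand_in(): hands the job in, once; it reports no verdict.
The state is a dict: "time": time; "q": joint angles; "qd": joint speeds; "effort": joint torques, N m; "ee_pos": TCP position; "orientation": TCP orientation; "ft_force": force on the tool from outside, world axes, zero at the start; "wrist_torque": the same for the moment, N m; "grip_width": finger opening in m.
Only numpy, scipy, OpenCV 4.12 (cv2) and the standard library are available. Lean on these libraries where they do the work, as an engineer would, in place of code of your own. Each camera call takes 0.05 s, during which the arm holds its last target.

## Working session

There is one attempt and no reset: what is moved stays moved. The work goes in short steps, Python scripts to look and compute and a tool call to move; the robot and the scene stay as the last step left them, time stands still between calls to the robot, and variables do not carry over. Pictures are saved under pics/ and viewed, and the job is handed in when it is done.

Besides the shell and the picture viewer there is one more tool, called after "Emit:" as name(argument=value, ...) on one line, values as JSON. move_arm: Moves the arm, as the interface text tells. Its arguments: {"type":"object","properties":{"targets":{"type":"array","items":{"type":"array"}}},"required":["targets"]}

```bash
mkdir -p pics; ls
cat > h.py <<'E'
import numpy as np, cv2, pickle
from workcell import manip
def snap(name,tag):
    c=manip.read_camera(name); pickle.dump(c,open(f'pics/{tag}.pkl','wb'))
    cv2.imwrite(f'pics/{tag}.png',c['pixels'][:,:,::-1]); return c
def load(tag): return pickle.load(open(f'pics/{tag}.pkl','rb'))
def KD(c):
    return np.array([[c['fx'],0,c['cx']],[0,c['fy'],c['cy']],[0,0,1.]]),np.array([c['k1'],0,0,0,0.])
def ray(c,uv):
    K,D=KD(c); p=cv2.undistortPoints(np.array([[uv]],float),K,D)[0,0]
    R=cv2.Rodrigues(np.array(c['rvec'],float))[0]; t=np.array(c['tvec'],float).ravel()
    d=R.T@np.array([p[0],p[1],1.]); return -R.T@t,d/np.linalg.norm(d)
def atz(c,uv,z):
    o,d=ray(c,uv); return o+d*(z-o[2])/d[2]
def tri(*obs):
    A=np.zeros((3,3));b=np.zeros(3)
    for c,uv in obs:
        o,d=ray(c,uv);P=np.eye(3)-np.outer(d,d);A+=P;b+=P@o
    x=np.linalg.solve(A,b)
    res=[np.linalg.norm((np.eye(3)-np.outer(ray(c,uv)[1],ray(c,uv)[1]))@(x-ray(c,uv)[0])) for c,uv in obs]
    return x,res
def proj(c,X):
    K,D=KD(c);return cv2.projectPoints(np.array(X,float).reshape(-1,1,3),np.array(c['rvec'],float),np.array(c['tvec'],float),K,D)[0][:,0]
def crop(tag,x0,y0,x1,y1,s,out):
    im=cv2.imread(f'pics/{tag}.png')[y0:y1,x0:x1]
    cv2.imwrite(f'pics/{out}.png',cv2.resize(im,None,fx=s,fy=s,interpolation=cv2.INTER_CUBIC))
E
python3 - <<'E'
from h import *
for n in ['scene','top','wrist']:
    c=snap(n,n+'0'); print(n,c['fx'],c['k1'],(-cv2.Rodrigues(np.array(c['rvec'],float))[0].T@np.array(c['tvec'],float).ravel()))
print(manip.sense())
E
```

```text
pics
scene 495.35822405310955 -0.10506843492644505 [ 0.91181488 -0.55404159  1.04310536]
top 428.4033792797068 -0.0958318286169897 [ 0.50753892 -0.0443125   1.02718976]
wrist 332.9552938397205 -0.06987175835091475 [ 0.29488112 -0.6116455   0.37291003]
{'time': 0.15, 'q': array([-1.38298941e+00,  2.87024290e-01,  1.57783698e+00, -6.15567438e-06,
        1.27862377e+00, -1.50020693e-01]), 'qd': array([-9.27927246e-05, -4.42444091e-03, -4.02435673e-03,  5.74114352e-04,
        1.28483125e-03, -6.28458320e-04]), 'effort': array([ 2.33997460e-03, -4.06596458e+01, -2.93143111e+01, -1.36825620e-04,
        3.87831184e-03,  8.83097073e-06]), 'ee_pos': array([ 0.22363687, -0.63633024,  0.23022555]), 'orientation': array([-9.45965128e-04,  9.85767360e-01,  1.68112512e-01, -2.08214355e-05]), 'ft_force': array([-0.40266616,  0.13789941, -0.06920761]), 'wrist_torque': array([ 0.0023956 , -0.0734268 ,  0.03934284]), 'grip_width': 0.08539049086497497}
```

View pics/scene0.png

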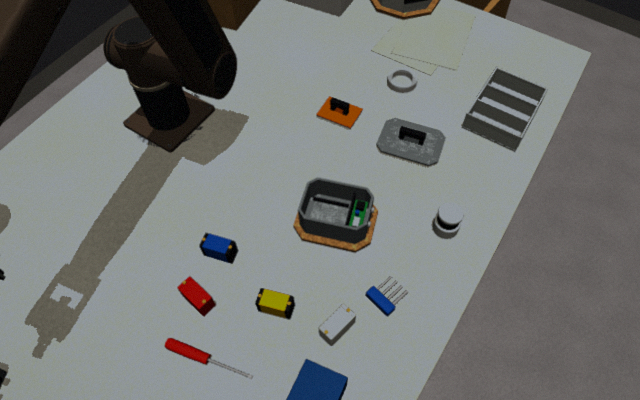

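View pics/top0.png

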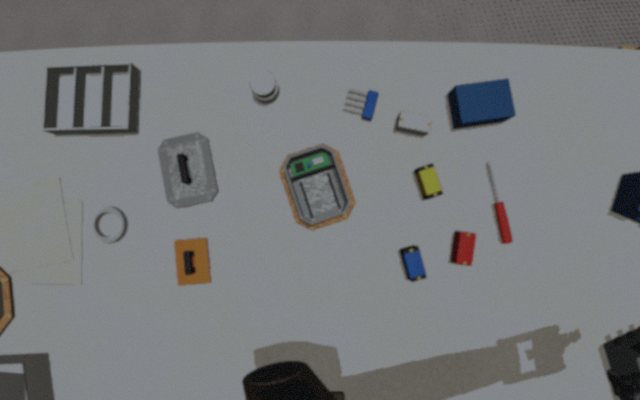

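View pics/wrist0.png

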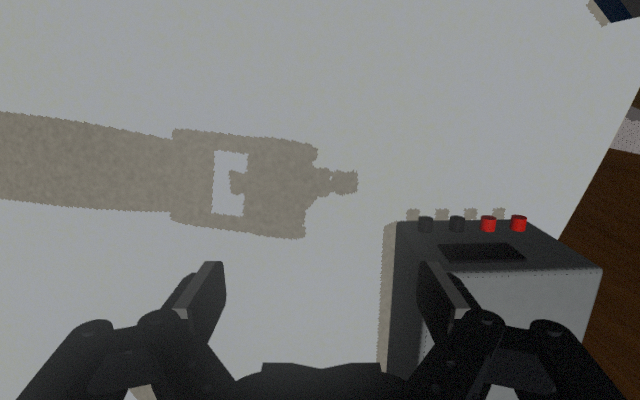

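The scene and top views show the yellow pack (top 429,181; scene 275,303), the housing (top 317,186), and the grey cover (top 188,170). The wrist view shows only a power box. I'll enlarge the key areas.

Run:
```python
from h import *
crop('top0',400,150,460,210,8,'tp'); crop('scene0',245,275,305,330,8,'sp')
crop('top0',270,135,365,235,6,'th'); crop('scene0',285,165,385,255,6,'sh')
crop('top0',150,125,230,215,6,'tc'); crop('scene0',370,110,450,170,8,'sc')
def row(a,b,o):
    A=[cv2.imread(f'pics/{x}.png') for x in(a,b)];h=max(x.shape[0] for x in A)
    A=[cv2.copyMakeBorder(x,0,h-x.shape[0],0,0,0) for x in A];m=np.hstack(A);print(o,m.shape)
```

```text
(no output)
```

View pics/tp.png

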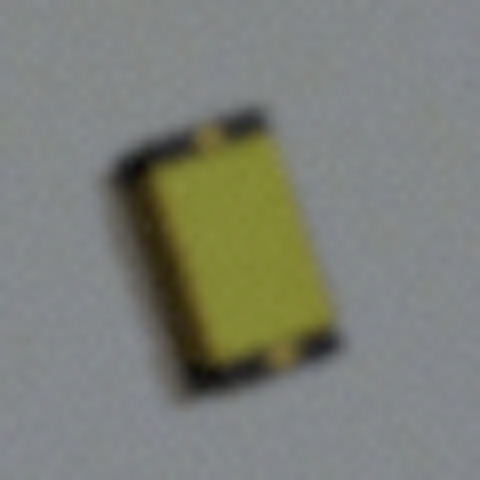

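View pics/sp.png

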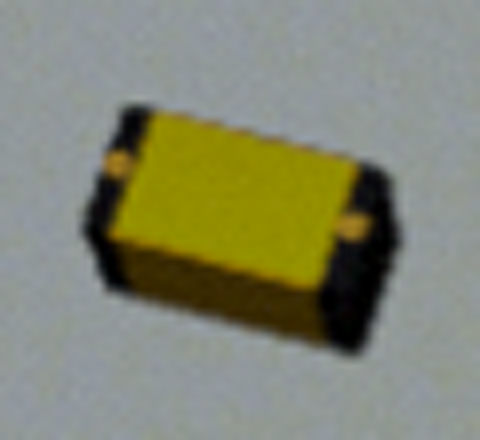

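View pics/th.png

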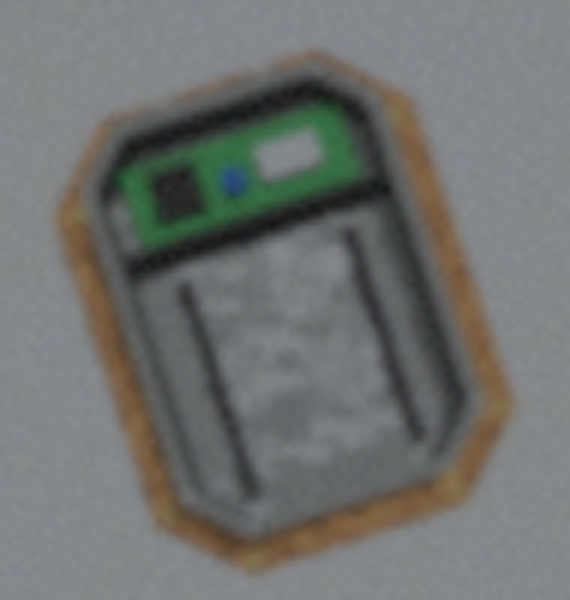

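View pics/sh.png

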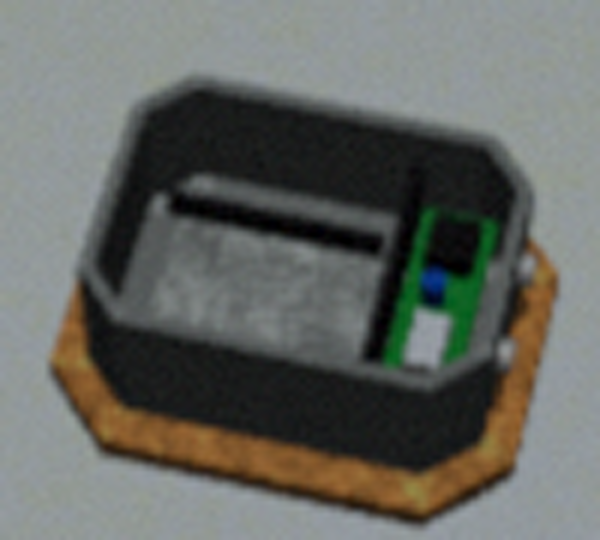

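View pics/tc.png

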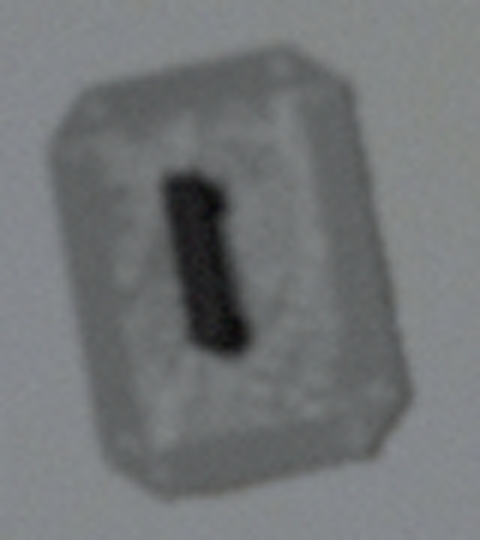

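View pics/sc.png

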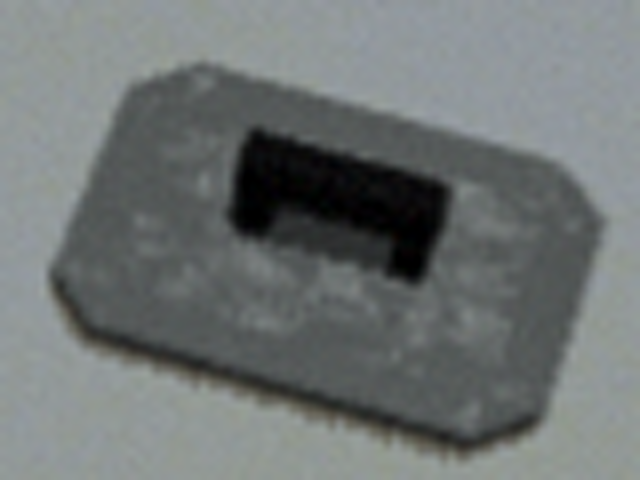

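```bash
cat > m1.py <<'E'
from h import *
T=load('top0');S=load('scene0')
def px(x0,y0,s,u): return ((u[0]+.5)/s-.5+x0,(u[1]+.5)/s-.5+y0)
def run(name,to,so,pairs):
    P=[]
    for a,b in pairs:
        x,r=tri((T,px(*to,a)),(S,px(*so,b)));P.append(x);print(name,np.round(x*1000,1),'res',round(max(r)*1000,1))
    return np.array(P)
p=run('pack',(400,150,8),(245,275,8),[((207,138),(353,225)),((285,355),(118,163))])
d=p[0]-p[1];print('mid',p.mean(0),'yaw',np.degrees(np.arctan2(d[1],d[0])),np.linalg.norm(d))
hp=[((190,500),(200,78)),((255,530),(135,105)),((440,470),(82,270)),((475,385),(110,318)),((385,105),(437,385)),((320,65),(523,245)),((115,140),(533,190)),((90,205),(495,137))]
def octa(n,P):
    # order: Ly-x, S-x+y, S-x-y, L-y-x, L-y+x, S+x-y, S+x+y, L+y+x
    c=P.mean(0); ds=[P[4]-P[3],P[7]-P[0],(P[5]+P[6]-P[1]-P[2])/2]
    print(n,'centre',np.round(c,4),'yaws',[round(np.degrees(np.arctan2(d[1],d[0])),1) for d in ds],'short yaw-90',[round(np.degrees(np.arctan2(d[1],d[0]))-90,1) for d in(P[1]-P[2],P[6]-P[5],P[0]-P[3],P[7]-P[4])],
     'len',np.linalg.norm((P[5]+P[6]-P[1]-P[2])/2),'wid',np.linalg.norm((P[0]+P[7]-P[3]-P[4])/2))
octa('housing',run('h',(270,135,6),(285,165,6),hp))
cp=[((105,455),(205,65)),((170,500),(132,90)),((375,458),(52,275)),((410,392),(85,335)),((352,90),(475,445)),((290,43),(545,415)),((95,85),(605,220)),((52,140),(565,160))]
octa('cover',run('c',(150,125,6),(370,110,8),cp))
E
python3 m1.py
```

```text
pack [ 626.3 -281.8   48.4] res 0.5
pack [ 563.8 -302.7   50.9] res 0.0
mid [ 0.59504759 -0.29220614  0.04964638] yaw 18.496800598425025 0.06592953248529179
h [510.2   3.9  78.3] res 1.2
h [497.9 -21.1  80.5] res 0.3
h [519.8 -89.9  69.5] res 0.7
h [ 548.2 -104.7   80.6] res 4.3
h [659.5 -66.6  76.7] res 4.2
h [668.2 -38.7 143.2] res 10.4
h [645.8  33.3  70.1] res 2.1
h [621.5  42.7  75.8] res 3.2
housing centre [ 0.5839 -0.0301  0.0843] yaws [np.float64(18.9), np.float64(19.2), np.float64(19.6)] short yaw-90 [np.float64(17.7), np.float64(17.3), np.float64(19.3), np.float64(19.2)] len 0.16039817712927568 wid 0.11542128917701706
c [551.3 330.6  10.8] res 0.2
c [534.6 304.5  11.6] res 2.0
c [551.  222.2   6.6] res 1.2
c [575.4 206.1   8.6] res 1.2
c [701.6 235.5   3.9] res 2.9
c [718.2 258.6   7.6] res 0.1
c [700.5 335.8  17.8] res 0.9
c [677.9 352.5  18.3] res 0.5
cover centre [0.6263 0.2807 0.0107] yaws [np.float64(13.1), np.float64(9.8), np.float64(11.5)] short yaw-90 [np.float64(11.3), np.float64(12.9), np.float64(11.0), np.float64(11.4)] len 0.17002745739277159 wid 0.1233573164254345
```

Measured: pack at (0.595,-0.292), with its top at 0.050 and yaw 18.5°. The heights match the text, apart from the hidden +x,-y rim corner, which I'm discarding. The tool yaw is already 19.4°, so I'm moving to hover over the pack.

Emit:
move_arm(targets=[[[0.93,0.86,0],0,-1],[[0.93,0.86,0],0,-1],[[0.93,0.86,0],0,-1],[[0.93,0.86,0],0,-1],[[0.93,0.86,0],0,-1],[[0.93,0.86,0],0,-1],[[0.93,0.86,0],0,-1],[[0.93,0.86,0],0,-1]])

```text
time: 0.95
ee_pos: [0.5183, -0.3632, 0.2302]
orientation: [-0.001, 0.986, 0.168, -0.0]
ft_force: [0.5, -0.2, -0.6]
grip_width: 0.0855
```

Run:
```python
from h import *
s=manip.sense();print(s['time'],s['ee_pos'],s['orientation']);c=snap('wrist','w1')
R=cv2.Rodrigues(np.array(c['rvec'],float))[0];print(R,-R.T@np.array(c['tvec']).ravel())
```

```text
0.95 [ 0.51827681 -0.36322204  0.23017857] [-1.06372705e-03  9.85771958e-01  1.68084794e-01 -1.33434563e-04]
[[ 0.33206315 -0.94325334 -0.00268148]
 [-0.89988648 -0.31764581  0.29884018]
 [-0.28273376 -0.09682078 -0.95429941]] [ 0.58957091 -0.33863034  0.37301954]
```

View pics/w1.png

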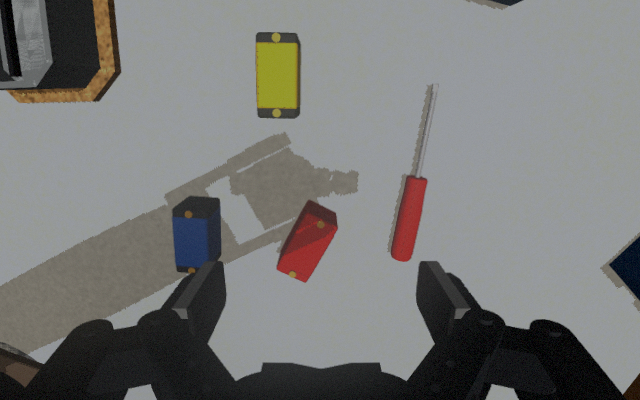

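The wrist picture shows the yellow pack, with brass contacts at (276,37) and (276,113). The blue and red blocks sit nearer the fingers.

Run:
```python
from h import *
c=load('w1');T=load('top0');S=load('scene0')
def px(x0,y0,s,u): return ((u[0]+.5)/s-.5+x0,(u[1]+.5)/s-.5+y0)
P=[]
for w,t,s in [((276,37),(207,138),(353,225)),((276.5,113),(285,355),(118,163))]:
    print(atz(c,w,.05),tri((c,w),(T,px(400,150,8,t)),(S,px(245,275,8,s))))
    P.append(atz(c,w,.05))
d=P[0]-P[1];print(sum(P)/2,np.degrees(np.arctan2(d[1],d[0])))
print(manip.sense()['ee_pos'])
```

```text
[ 0.62645295 -0.28228207  0.05      ] (array([ 0.62641007, -0.28185043,  0.0484856 ]), [np.float64(0.00027310840097408975), np.float64(0.00046627138042223384), np.float64(0.0005162522993953705)])
[ 0.5629174  -0.30283812  0.05      ] (array([ 0.56350203, -0.30273872,  0.0506413 ]), [np.float64(0.0005578216185577333), np.float64(0.0003342204176128422), np.float64(0.0002432964560249908)])
[ 0.59468517 -0.2925601   0.05      ] 17.928270441742953
[ 0.5230946  -0.3574973   0.23016228]
```

Emit:
move_arm(targets=[[[0.179,0.162,0],-0.003,-1],[[0.179,0.162,-0.1],-0.003,-1],[[0.179,0.162,-0.2],-0.003,-1],[[0.179,0.162,-0.3],-0.003,-1],[[0.179,0.162,-0.38],-0.003,-1],[[0.179,0.162,-0.38],-0.003,-1],[[0.179,0.162,-0.38],-0.003,-1]])

```text
time: 1.7
ee_pos: [0.5944, -0.2928, 0.078]
orientation: [-0.003, 0.987, 0.161, 0.002]
ft_force: [0.0, -0.5, 0.9]
grip_width: 0.0856
```

Run:
```python
from h import *
s=manip.sense();print(s['time'],s['ee_pos'],s['orientation']);c=snap('wrist','w2')
```

```text
1.7 [ 0.59444396 -0.29283724  0.07804307] [-0.00314957  0.9868875   0.16136875  0.00180809]
```

View pics/w2.png

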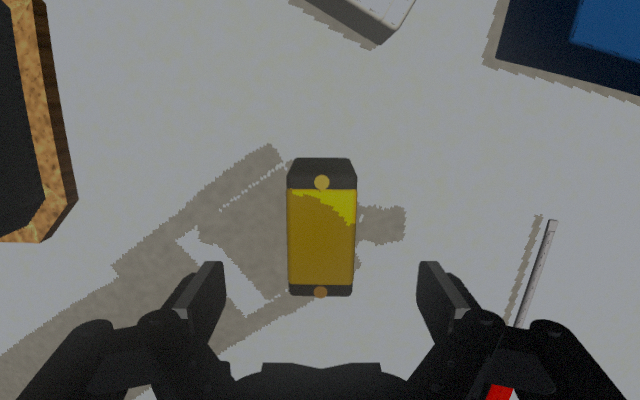

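The pack is centred between the fingers, with contacts at (321,182) and (320,292). Next I descend and close.

Emit:
move_arm(targets=[[[0,0,-0.08],0,-1],[[0,0,-0.143],0,-1],[[0,0,-0.143],0,-1],[[0,0,-0.143],0,1],[[0,0,-0.143],0,1],[[0,0,-0.143],0,1],[[0,0,-0.143],0,1],[[0,0,-0.143],0,1]])

```text
time: 2.55
ee_pos: [0.5969, -0.2944, 0.0255]
orientation: [-0.001, 0.987, 0.161, 0.005]
ft_force: [-0.4, 2.3, 6.1]
grip_width: 0.0368
```

Emit:
move_arm(targets=[[[0,0,0],0,1],[[0,0,0.06],0,1],[[0,0,0.15],0,1],[[0,0,0.25],0,1],[[0,0,0.35],0,1],[[0,0,0.45],0,1],[[0,0,0.45],0,1]])

```text
time: 3.25
ee_pos: [0.5998, -0.2964, 0.213]
orientation: [0.004, 0.987, 0.161, 0.009]
ft_force: [0.7, -0.5, -1.2]
grip_width: 0.0371
```

Run:
```python
from h import *
s=manip.sense();print(s['time'],s['ee_pos'],s['orientation'],s['ft_force']);c=snap('wrist','w3')
```

```text
3.25 [ 0.59976221 -0.29635895  0.21297352] [0.00388006 0.98684213 0.16138185 0.00913578] [ 0.74425868 -0.47507339 -1.21343748]
```

View pics/w3.png

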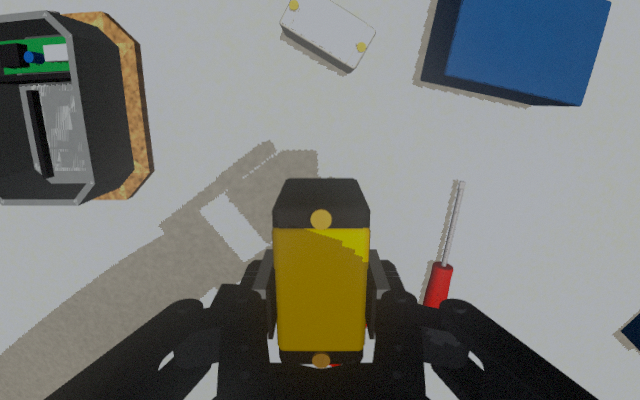

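The pack is held square, contacts at (321,219) and (321,360). Now refining the bay pose from the rails (top view) and the wrist picture.

Run:
```python
from h import *
T=load('top0');S=load('scene0');w=load('w3')
def px(x0,y0,s,u): return ((u[0]+.5)/s-.5+x0,(u[1]+.5)/s-.5+y0)
r=[atz(T,px(270,135,6,u),.027) for u in [(250,495),(185,290),(418,440),(350,235)]]
for x in r: print(x)
print('rails centre',np.mean(r,0),'gap',np.linalg.norm((r[0]+r[1]-r[2]-r[3])/2))
for a,b in((0,1),(2,3)):
    d=r[b]-r[a];print(np.degrees(np.arctan2(d[1],d[0])),np.linalg.norm(d))
# scene far rail ends (+y rail)
for u in [(170,203),(382,243)]: print('scene',atz(S,px(285,165,6,u),.027))
P=[atz(w,u,.2375) for u in((321,219),(321,360))];print('pack held',np.mean(P,0),np.linalg.norm(P[0]-P[1]))
# fit rim by octagon, outer 162x118 at z=.08, cut free
from scipy.optimize import least_squares
to=[(190,500),(255,530),(440,470),(475,385),(385,105),(320,65),(115,140),(90,205)]
so=[(200,78),(135,105),(82,270),(110,318),(437,385),None,(533,190),(495,137)]
def octv(p,L,W,z):
    x,y,a,c=p; l,v=L/2,W/2
    V=np.array([(-l+c,v),(-l,v-c),(-l,-v+c),(-l+c,-v),(l-c,-v),(l,-v+c),(l,v-c),(l-c,v)])
    R=np.array([[np.cos(a),-np.sin(a)],[np.sin(a),np.cos(a)]]);return np.c_[V@R.T+[x,y],np.full(8,z)]
def fit(to,so,tofs,sofs,L,W,z,p0):
    def f(p,which='ts'):
        X=octv(p,L,W,z);e=[]
        for C,ob,of in((T,to,tofs),(S,so,sofs)):
            q=proj(C,X);e+=[q[i]-px(*of,ob[i]) for i in range(8) if ob[i] is not None]
        return np.array(e).ravel()
    r=least_squares(f,p0,loss='soft_l1');print(np.round(r.x,4),np.degrees(r.x[2]),'px',np.round(np.abs(r.fun).reshape(-1,2).max(1),1));return r.x
fit(to,so,(270,135,6),(285,165,6),.162,.118,.08,[.583,-.03,.33,.03])
to=[(105,455),(170,500),(375,458),(410,392),(352,90),(290,43),(95,85),(52,140)]
so=[(205,65),(132,90),(52,275),(85,335),(475,445),(545,415),(605,220),(565,160)]
fit(to,so,(150,125,6),(370,110,8),.170,.126,.014,[.626,.28,.2,.03])
```

```text
[ 0.51124894 -0.01760268  0.027     ]
[0.59122369 0.00781576 0.027     ]
[ 0.53259819 -0.08298158  0.027     ]
[ 0.6127113  -0.05662555  0.027     ]
rails centre [ 0.56194553 -0.03734852  0.027     ] gap 0.06835254877905779
17.631857668586594 0.08391697183289042
18.210440093996063 0.08433713311853838
scene [ 0.51409921 -0.02430092  0.027     ]
scene [0.59707087 0.00582606 0.027     ]
pack held [ 0.59767703 -0.29702668  0.2375    ] 0.06637962021222725
[ 0.585  -0.0316  0.323   0.0214] 18.50575853228003 px [1.  0.9 1.8 2.  2.1 1.5 3.2 2.  0.9 0.5 1.4 1.1 1.9 0.3 0.7]
[0.6266 0.2793 0.2039 0.0205] 11.683700658136946 px [0.6 0.7 0.9 0.4 2.1 0.7 0.6 0.5 0.6 0.7 1.1 0.8 1.  0.5 0.6 0.6]
```

Emit:
move_arm(targets=[[[-0.087,0.647,0],0,1],[[-0.087,0.647,0],0,1],[[-0.087,0.647,0],0,1],[[-0.087,0.647,0],0,1],[[-0.087,0.647,0],0,1],[[-0.087,0.647,0],0,1],[[-0.087,0.647,0],0,1],[[-0.087,0.647,0],0,1]])

```text
time: 4.1
ee_pos: [0.5627, -0.0371, 0.2068]
orientation: [0.002, 0.987, 0.161, 0.005]
ft_force: [-1.0, -1.0, -3.1]
grip_width: 0.0367
```

Run:
```python
from h import *
s=manip.sense();print(s['time'],s['ee_pos'],s['orientation'],s['ft_force'],s['grip_width']);c=snap('wrist','w4')
```

```text
4.1 [ 0.56274047 -0.03713363  0.20681747] [0.00154296 0.98687495 0.16138966 0.00536934] [-0.95288387 -1.04651473 -3.11031028] 0.036699940564439225
```

View pics/w4.png

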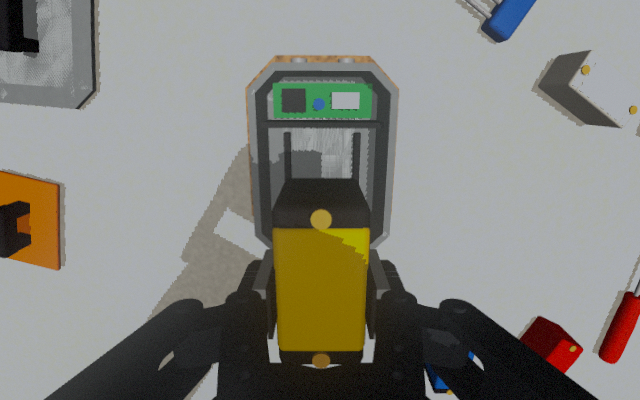

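The housing lies straight ahead of the held pack, rails at columns 288 and 357 with upper ends near row 133, and rim sides at columns 248 and 397. I'll check that the along-length position agrees.

Run:
```python
from h import *
crop('w4',240,50,405,260,3.5,'w4c')
w=load('w4')
a=np.radians(18.2);e=np.array([np.cos(a),np.sin(a)]);n=np.array([-e[1],e[0]])
b=np.array([.563,-.038])
for nm,u,z in[('railL',(288,133),.027),('railR',(357,133),.027),('rimL',(248,160),.08),('rimR',(397,160),.08)]:
    p=atz(w,u,z)[:2];print(nm,p,(p-b)@e,(p-b)@n)
P=np.mean([atz(w,u,.2068+.0245) for u in((321,219),(321,360))],0)[:2];print('pack',P,(P-b)@e,(P-b)@n)
print(manip.sense()['ee_pos'])
```

```text
railL [0.5958839 0.0062128] 0.045047988956663156 0.03173013291684001
railR [ 0.61698227 -0.05646595] 0.04551408296306717 -0.03440268080730371
rimL [0.57067014 0.0278137 ] 0.027842340389294153 0.06012552290423532
rimR [ 0.60965382 -0.08815083] 0.028655974381409918 -0.06221350229927838
pack [ 0.56075972 -0.03790781] -0.0020994105958756833 0.0007872955300892051
[ 0.56310051 -0.03773247  0.20734904]
```

View pics/w4c.png

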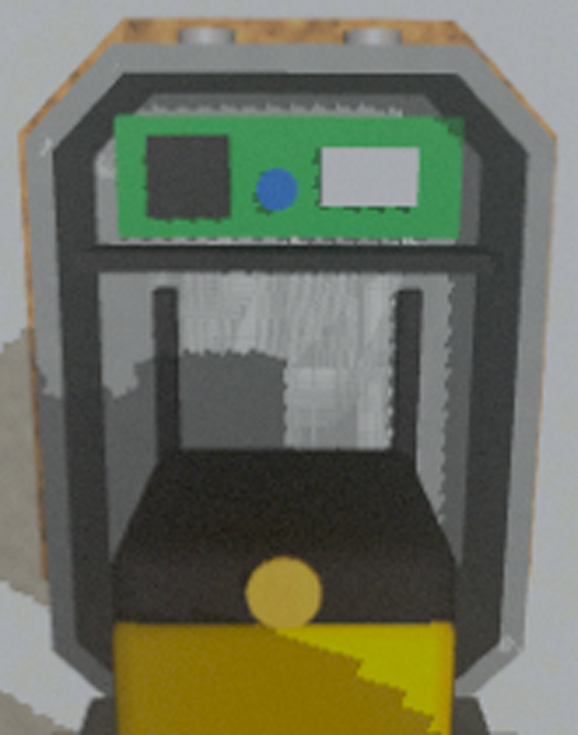

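Emit:
move_arm(targets=[[[0.01,-0.001,-0.05],0,1],[[0.01,-0.001,-0.12],0,1],[[0.01,-0.001,-0.19],0,1],[[0.01,-0.001,-0.25],0,1],[[0.01,-0.001,-0.25],0,1],[[0.01,-0.001,-0.25],0,1]])

```text
time: 4.75
ee_pos: [0.5671, -0.0395, 0.107]
orientation: [0.001, 0.987, 0.16, 0.005]
ft_force: [1.3, -0.2, -3.6]
grip_width: 0.0371
```

Run:
```python
from h import *
s=manip.sense();print(s['time'],s['ee_pos'],s['orientation'],s['ft_force'],s['grip_width']);c=snap('wrist','w5');snap('top','t5')
crop('t5',270,110,370,235,4.5,'t5c')
print(manip.sense()['ee_pos'])
```

```text
4.75 [ 0.56713801 -0.03948132  0.10701656] [0.00149774 0.98712577 0.15985238 0.00526193] [ 1.28365484 -0.19498263 -3.55886224] 0.03709562600873618
[ 0.56855724 -0.03928517  0.10918851]
```

View pics/w5.png

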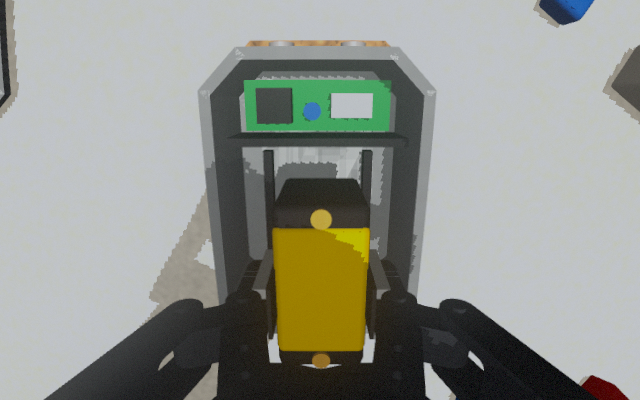

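The pack sits slightly right of centre: rails at columns 268 and 367, pack at 321. Computing the offset.

Run:
```python
from h import *
w=load('w5')
a=np.radians(18.2);e=np.array([np.cos(a),np.sin(a)]);n=np.array([-e[1],e[0]])
b=np.array([.563,-.038])
for nm,u,z in[('railL',(268.5,152),.027),('railR',(367,152),.027),('rimL',(201,95),.08),('rimR',(435,95),.08),('rimtop',(318,47),.08)]:
    p=atz(w,u,z)[:2];print(nm,p,(p-b)@e,(p-b)@n)
P=np.array([atz(w,u,.107+.0245) for u in((321,360),(321,219))])
p=P.mean(0)[:2];d=P[1]-P[0];print('pack',p,(p-b)@e,(p-b)@n,np.degrees(np.arctan2(d[1],d[0])))
```

```text
railL [0.59555138 0.00659442] 0.04485129443207943 0.032196515360737143
railR [ 0.6164784 -0.0563305] 0.04507772486211695 -0.03411663594713813
rimL [0.62224061 0.04113325] 0.08099300404896032 0.05667146248486534
rimR [ 0.6588758  -0.06884098] 0.08144661220996766 -0.0592434292667346
rimtop [ 0.66112472 -0.00699098] 0.10290094417109133 -0.0011900793776132926
pack [ 0.56515085 -0.04025612] 0.0013385875572305753 -0.0028150344732266195 18.45631559468652
```

Emit:
move_arm(targets=[[[-0.005,0.004,-0.04],0,1],[[-0.005,0.004,-0.08],0,1],[[-0.005,0.004,-0.12],0,1],[[-0.005,0.004,-0.145],0,1],[[-0.005,0.004,-0.15],0,1],[[-0.005,0.004,-0.15],0,1],[[-0.005,0.004,-0.15],0,1]])

```text
time: 5.55
ee_pos: [0.5672, -0.0378, 0.0497]
orientation: [0.003, 0.987, 0.16, 0.008]
ft_force: [-0.1, 0.0, -3.8]
grip_width: 0.0369
```

Run:
```python
from h import *
c=snap('wrist','w6');s=manip.sense();print(s['time'],s['ee_pos'],s['orientation'],s['ft_force'],s['grip_width'])
```

```text
5.6 [ 0.56731229 -0.03784518  0.04998753] [0.00266912 0.98703148 0.16030219 0.00805827] [-0.04468079  0.41340606 -2.95297716] 0.03703579790030105
```

View pics/w6.png

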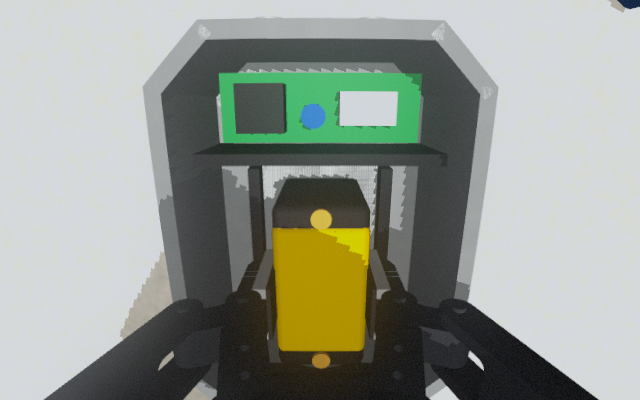

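The pack is centred between the rails (columns 256 and 383) and about 7 mm above the floor. Lowering gently.

Emit:
move_arm(targets=[[[0,0,-0.006],0,1],[[0,0,-0.012],0,1],[[0,0,-0.016],0,1],[[0,0,-0.018],0,1],[[0,0,-0.018],0,1],[[0,0,-0.018],0,1]])

```text
time: 6.2
ee_pos: [0.5673, -0.0378, 0.0428]
orientation: [0.003, 0.987, 0.16, 0.008]
ft_force: [-0.1, 0.2, -2.4]
grip_width: 0.0371
```

Emit:
move_arm(targets=[[[0,0,-0.002],0,1],[[0,0,-0.004],0,1],[[0,0,-0.004],0,1]])

```text
time: 6.5
ee_pos: [0.5674, -0.0378, 0.0426]
orientation: [0.002, 0.987, 0.16, 0.008]
ft_force: [-2.6, 1.1, 6.1]
grip_width: 0.037
```

Contact felt at 0.0426, matching the expected seated height of 0.0425. Now a partial release, since fully open fingers wouldn't fit in the bay.

Emit:
move_arm(targets=[[[0,0,0],0,-0.15],[[0,0,0],0,-0.15],[[0,0,0],0,-0.15],[[0,0,0],0,-0.15]])

```text
time: 6.9
ee_pos: [0.5677, -0.0379, 0.0426]
orientation: [0.003, 0.987, 0.16, 0.008]
ft_force: [0.1, -1.0, 0.3]
grip_width: 0.0491
```

Run:
```python
from h import *
c=snap('wrist','w7');s=manip.sense();print(s['time'],s['ee_pos'],s['orientation'],s['ft_force'],s['grip_width'])
```

```text
6.95 [ 0.56754947 -0.03783928  0.04256009] [0.00252314 0.98702616 0.16035212 0.0077579 ] [-0.37541852  0.13367824 -0.87692493] 0.049032460312291366
```

View pics/w7.png

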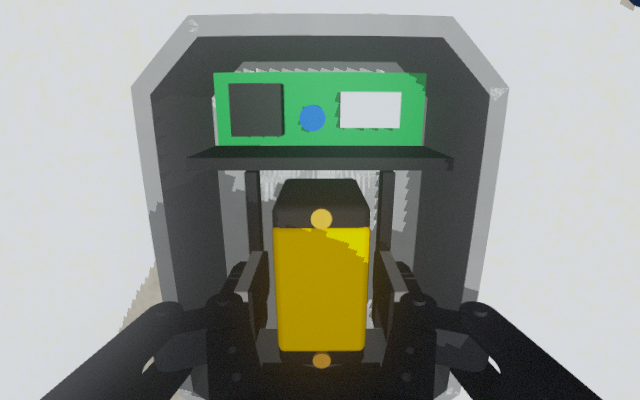

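The pads are clear of the pack on both sides. Lifting straight up.

Emit:
move_arm(targets=[[[0,0,0.03],0,-0.15],[[0,0,0.08],0,-0.15],[[0,0,0.15],0,-0.15],[[0,0,0.25],0,-0.15],[[0,0,0.35],0,-0.15],[[0,0,0.42],0,-0.15],[[0,0,0.42],0,-0.15]])

```text
time: 7.65
ee_pos: [0.5707, -0.0385, 0.2176]
orientation: [0.005, 0.987, 0.16, 0.013]
ft_force: [0.8, -0.1, 0.2]
grip_width: 0.049
```

Run:
```python
from h import *
c=snap('wrist','w8');s=manip.sense();print(s['time'],s['ee_pos'],s['orientation'],s['ft_force'],s['grip_width'])
```

```text
7.7 [ 0.56916501 -0.03822118  0.21433319] [0.00389271 0.98699185 0.16034972 0.01094965] [-0.82619169 -0.37873414 -0.25404361] 0.04860809213455457
```

View pics/w8.png

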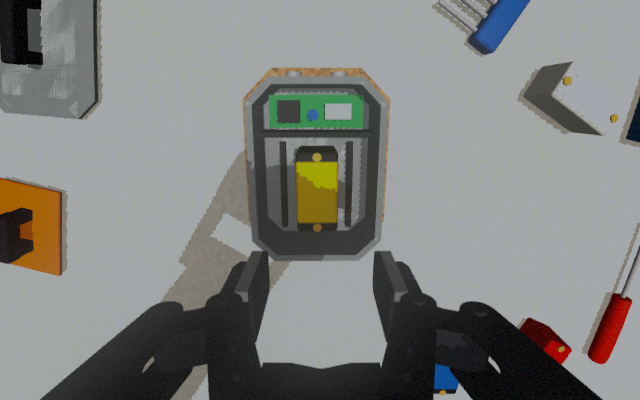

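The pack stands between the rails, contacts at (317,157) and (317,228). I'll crop this view to refine the rim pose.

```bash
python3 -c "
from h import *
crop('w8',235,60,400,270,2.8,'w8c')"
```

```text
(no output)
```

View pics/w8c.png

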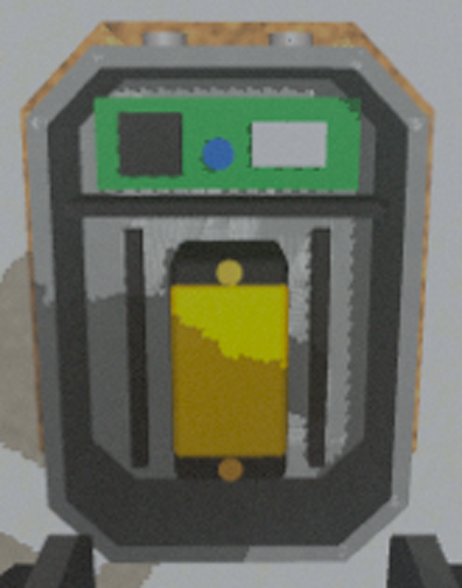

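```bash
cat > m2.py <<'E'
from h import *
from scipy.optimize import least_squares
w=load('w8')
u=np.array([(52,510),(103,560),(347,560),(408,505),(435,118),(372,45),(85,45),(23,118)])/2.8+[235,60]
def octv(p,L,W,z):
    x,y,a,c=p; l,v=L/2,W/2
    V=np.array([(-l+c,v),(-l,v-c),(-l,-v+c),(-l+c,-v),(l-c,-v),(l,-v+c),(l,v-c),(l-c,v)])
    R=np.array([[np.cos(a),-np.sin(a)],[np.sin(a),np.cos(a)]]);return np.c_[V@R.T+[x,y],np.full(8,z)]
r=least_squares(lambda p:(proj(w,octv(p,.162,.118,.08))-u).ravel(),[.585,-.03,.32,.02])
print(r.x,np.degrees(r.x[2]),np.abs(r.fun).max())
P=np.array([atz(w,q,.067) for q in((317,228),(317,157))]);c=P.mean(0);d=P[1]-P[0]
a=r.x[2];e=np.array([np.cos(a),np.sin(a)]);n=np.array([-e[1],e[0]])
print('pack',c,np.degrees(np.arctan2(d[1],d[0])),'rel rim',(c[:2]-r.x[:2])@e+.0225,(c[:2]-r.x[:2])@n)
T=load('top0')
def px(x0,y0,s,u): return ((u[0]+.5)/s-.5+x0,(u[1]+.5)/s-.5+y0)
# handle bar top face z=.052 : ends in tc crop
S=load('scene0')
for q in((190,180),(222,345)): print('bar top',atz(T,px(150,125,6,q),.052))
E
python3 m2.py
```

```text
[ 0.58448841 -0.03220213  0.31907544  0.01887288] 18.281676040006055 1.8333338221131044
pack [ 0.56581414 -0.03880215  0.067     ] 18.323483737974136 rel rim 0.0026979440398576422 -0.0004089823802906631
bar top [0.6557125  0.28360718 0.052     ]
bar top [0.59166234 0.26980123 0.052     ]
```

Rim centre is (0.5845,-0.0322) at yaw 18.3°, agreeing with the earlier fit, and the pack is within 3 mm of centre. Next I hover over the cover.

Emit:
move_arm(targets=[[[0.143,0.793,0],-0.019,-0.5],[[0.143,0.793,0],-0.019,-0.5],[[0.143,0.793,0],-0.019,-0.5],[[0.143,0.793,0],-0.019,-0.5],[[0.143,0.793,0],-0.019,-0.5],[[0.143,0.793,0],-0.019,-0.5],[[0.143,0.793,-0.04],-0.019,-0.5],[[0.143,0.793,-0.08],-0.019,-0.5]])

```text
time: 8.5
ee_pos: [0.6255, 0.2821, 0.1801]
orientation: [0.004, 0.995, 0.103, 0.01]
ft_force: [-1.0, -1.2, -0.0]
grip_width: 0.064
```

Run:
```python
from h import *
c=snap('wrist','w9');s=manip.sense();print(s['time'],s['ee_pos'],s['orientation'],s['ft_force'],s['grip_width'])
```

```text
8.55 [0.62346439 0.27955361 0.17562524] [0.00545413 0.99469598 0.10252131 0.00628815] [-0.97015301 -0.9715336  -3.10068158] 0.06363300232360476
```

View pics/w9.png

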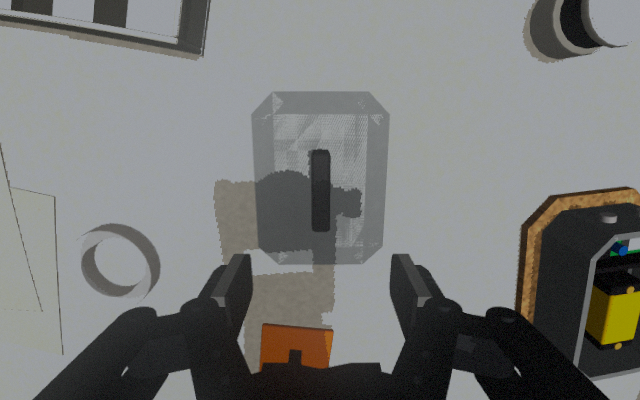

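The cover's bar spans (320,151) to (320,231), and the plate spans columns 251–389, rows 92–264.

```bash
cat > m3.py <<'E'
from h import *
from scipy.optimize import least_squares
from m2 import octv,px
w=load('w9');T=load('top0');S=load('scene0')
u=np.array([(258,246),(278,263.5),(363,263.5),(384,246),(389,114),(371,92),(272,92),(251,114)],float)
r=least_squares(lambda p:(proj(w,octv(p,.170,.126,.014))-u).ravel(),[.626,.28,.2,.02])
print('plate',r.x,np.degrees(r.x[2]),np.abs(r.fun).max())
P=np.array([atz(w,q,.052) for q in((320,230.5),(320,151))]);d=P[1]-P[0]
print('bar',P.mean(0),np.degrees(np.arctan2(d[1],d[0])),np.linalg.norm(d))
# scene: bar top face centre from sc crop corners
sb=px(370,110,8,(348,168));print(tri((w,(320,189)),(S,sb),(T,px(150,125,6,(206,262)))))
print(manip.sense()['ee_pos'])
E
python3 m3.py
```

```text
[ 0.58448841 -0.03220213  0.31907544  0.01887288] 18.281676040006055 1.8333338221131044
pack [ 0.56581414 -0.03880215  0.067     ] 18.323483737974136 rel rim 0.0026979440398576422 -0.0004089823802906631
bar top [0.6557125  0.28360718 0.052     ]
bar top [0.59166234 0.26980123 0.052     ]
plate [0.62580309 0.28013844 0.20641047 0.01950113] 11.82644881922811 1.3837419135553546
bar [0.62727638 0.28158387 0.052     ] 11.862978819711579 0.06940656384629712
(array([0.62652297, 0.28113916, 0.04777475]), [np.float64(0.002400974611925312), np.float64(0.0026484367618416975), np.float64(0.0036098073816999334)])
[0.62346439 0.27955361 0.17562524]
```

Emit:
move_arm(targets=[[[0.008,0.003,-0.07],0,-0.5],[[0.008,0.003,-0.16],0,-0.5],[[0.008,0.003,-0.24],0,-0.5],[[0.008,0.003,-0.3],0,-0.5],[[0.008,0.003,-0.34],0,-0.5],[[0.008,0.003,-0.34],0,-0.5],[[0.008,0.003,-0.34],0,-0.5]])

```text
time: 9.25
ee_pos: [0.6269, 0.2801, 0.04]
orientation: [0.006, 0.995, 0.102, 0.006]
ft_force: [0.4, 0.8, 0.6]
grip_width: 0.0644
```

Run:
```python
from h import *
c=snap('wrist','w10');s=manip.sense();print(s['time'],s['ee_pos'],s['orientation'],s['ft_force'],s['grip_width'])
```

```text
9.3 [0.62773426 0.28050623 0.04118572] [0.00531933 0.99471858 0.10223314 0.00741887] [-0.1503762  -0.65482227  0.70411093] 0.06408184432192882
```

View pics/w10.png

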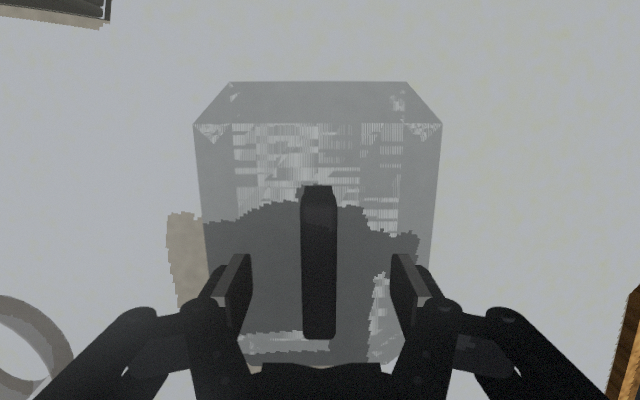

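The bar is centred between the jaws (columns 302–337) and spans rows 197–338. Going down the last 16 mm and closing.

Emit:
move_arm(targets=[[[0,0,-0.02],0,-0.5],[[0,0,-0.04],0,-0.5],[[0,0,-0.04],0,1],[[0,0,-0.04],0,1],[[0,0,-0.04],0,1],[[0,0,-0.04],0,1],[[0,0,-0.04],0,1],[[0,0,-0.04],0,1]])

```text
time: 10.1
ee_pos: [0.6281, 0.2807, 0.0257]
orientation: [0.005, 0.995, 0.102, 0.008]
ft_force: [-0.5, -0.3, 2.4]
grip_width: 0.015
```

Emit:
move_arm(targets=[[[0,0,0.02],0,1],[[0,0,0.06],0,1],[[0,0,0.14],0,1],[[0,0,0.24],0,1],[[0,0,0.34],0,1],[[0,0,0.42],0,1],[[0,0,0.42],0,1],[[0,0,0.42],0,1]])

```text
time: 10.9
ee_pos: [0.628, 0.2807, 0.1944]
orientation: [0.005, 0.995, 0.102, 0.008]
ft_force: [0.8, 0.3, -4.4]
grip_width: 0.0149
```

Run:
```python
from h import *
c=snap('wrist','w11');s=manip.sense();print(s['time'],s['ee_pos'],s['orientation'],s['ft_force'],s['grip_width'])
```

```text
10.95 [0.62692983 0.28033082 0.19193809] [0.00545005 0.99472372 0.10224625 0.00638187] [ 0.28062876 -0.07254853 -3.88139048] 0.015032441860049314
```

View pics/w11.png

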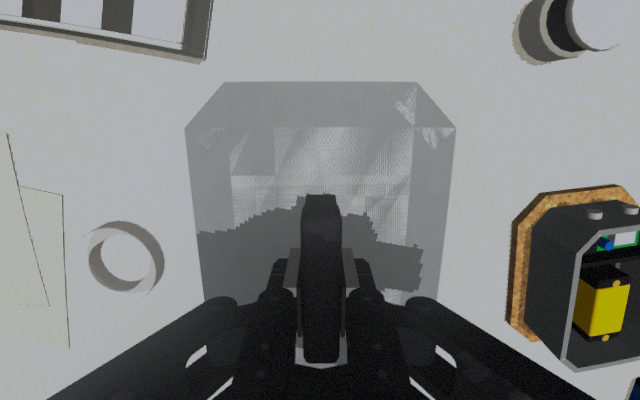

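```bash
cat > m4.py <<'E'
from h import *
from scipy.optimize import least_squares
from m2 import octv
w=load('w11')
u=np.array([(456,128),(418,82),(222,82),(186,128)],float)
for z in(.178,.181,.183):
    r=least_squares(lambda p:(proj(w,octv(p,.170,.126,z))[4:]-u).ravel(),[.626,.28,.2,.02])
    print('plate',r.x,np.degrees(r.x[2]),np.abs(r.fun).max())
E
python3 m4.py | grep plate; python3 -c "
from h import *
print(manip.sense()['ee_pos'])"
```

```text
plate [0.62566088 0.27961634 0.20626294 0.01878625] 11.81799621554133 3.676151898806893
plate [0.62580973 0.27967022 0.20628367 0.01924428] 11.819183474333704 1.8560926000692746
plate [0.62590758 0.2797057  0.20629754 0.01955068] 11.819978316523926 1.5837796897813234
[0.62692983 0.28033082 0.19193809]
```

Emit:
move_arm(targets=[[[-0.103,-0.78,0],0.018,1],[[-0.103,-0.78,0],0.018,1],[[-0.103,-0.78,0],0.018,1],[[-0.103,-0.78,0],0.018,1],[[-0.103,-0.78,0],0.018,1],[[-0.103,-0.78,0],0.018,1],[[-0.103,-0.78,0],0.018,1],[[-0.103,-0.78,0],0.018,1]])

```text
time: 11.75
ee_pos: [0.584, -0.0336, 0.1889]
orientation: [0.004, 0.988, 0.156, 0.004]
ft_force: [-0.0, 1.1, -2.7]
grip_width: 0.0149
```

Emit:
move_arm(targets=[[[0,0,-0.02],0,1],[[0,0,-0.05],0,1],[[0,0,-0.08],0,1],[[0,0,-0.1],0,1],[[0,0,-0.1],0,1],[[0,0,-0.1],0,1]])

```text
time: 12.35
ee_pos: [0.584, -0.0331, 0.1486]
orientation: [0.004, 0.988, 0.157, 0.004]
ft_force: [0.4, 0.3, -1.5]
grip_width: 0.0149
```

Run:
```python
from h import *
c=snap('wrist','w12');snap('scene','s12');s=manip.sense();print(s['time'],s['ee_pos'],s['orientation'],s['ft_force'],s['grip_width'])
crop('s12',260,120,420,270,4,'s12c')
```

```text
12.45 [ 0.58454149 -0.0335138   0.14966676] [0.00437946 0.98766629 0.15643548 0.0049059 ] [-0.29002078 -0.87393375 -3.3589544 ] 0.015222499186042113
```

View pics/w12.png

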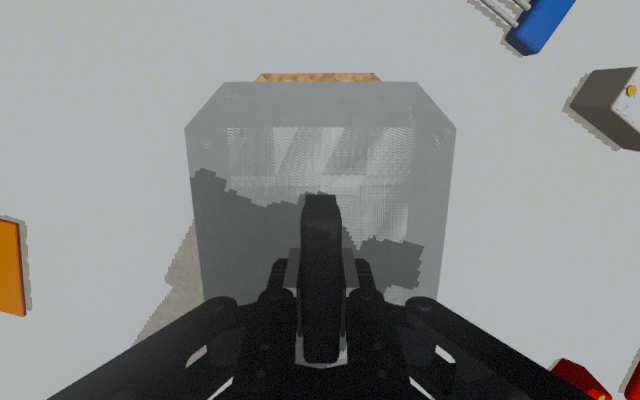

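View pics/s12c.png

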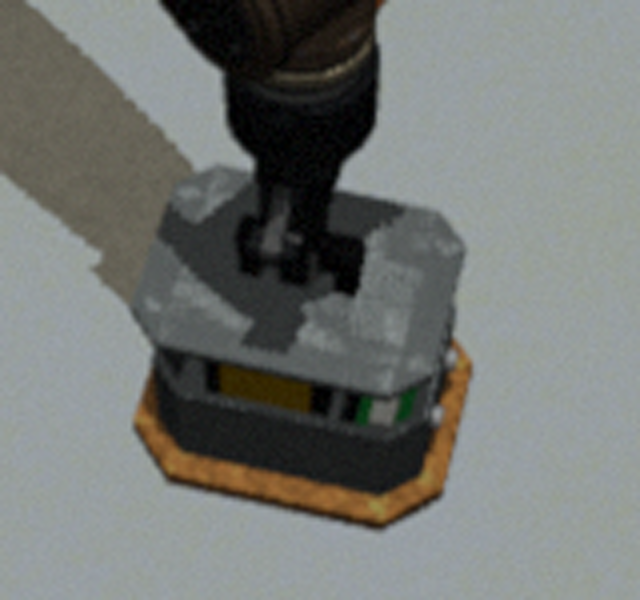

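The cover is over the opening and aligned. It needs about 2 mm of correction, then lowering to just above plug entry.

Emit:
move_arm(targets=[[[0.003,0.005,-0.02],0.001,1],[[0.003,0.005,-0.05],0.001,1],[[0.003,0.005,-0.08],0.001,1],[[0.003,0.005,-0.1],0.001,1],[[0.003,0.005,-0.1],0.001,1],[[0.003,0.005,-0.1],0.001,1]])

```text
time: 13.05
ee_pos: [0.5856, -0.0315, 0.1091]
orientation: [0.004, 0.987, 0.159, 0.005]
ft_force: [0.1, -0.0, -2.6]
grip_width: 0.0148
```

Run:
```python
from h import *
c=snap('wrist','w13');snap('scene','s13');s=manip.sense();print(s['time'],s['ee_pos'],s['orientation'],s['ft_force'],s['grip_width'])
crop('s13',260,120,420,270,4,'s13c')
```

```text
13.15 [ 0.58620073 -0.03166448  0.11017361] [0.00457461 0.98716866 0.15952486 0.00537898] [-0.57455886  0.19402885 -3.5099096 ] 0.014745026014004155
```

View pics/s13c.png

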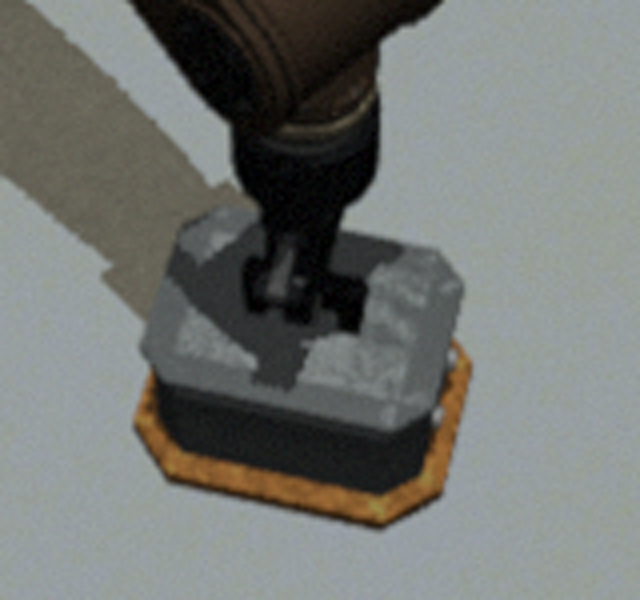

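The cover is centred over the housing. Continuing down 12 mm in small steps.

Emit:
move_arm(targets=[[[0,0,-0.008],0,1],[[0,0,-0.016],0,1],[[0,0,-0.022],0,1],[[0,0,-0.027],0,1],[[0,0,-0.03],0,1],[[0,0,-0.031],0,1],[[0,0,-0.031],0,1]])

```text
time: 13.85
ee_pos: [0.5863, -0.0316, 0.098]
orientation: [0.005, 0.987, 0.16, 0.005]
ft_force: [-0.7, -0.1, -1.6]
grip_width: 0.015
```

Emit:
move_arm(targets=[[[0,0,-0.002],0,1],[[0,0,-0.004],0,1],[[0,0,-0.004],0,1]])

```text
time: 14.15
ee_pos: [0.5865, -0.0318, 0.0975]
orientation: [0.005, 0.987, 0.16, 0.006]
ft_force: [-3.7, -0.7, 5.2]
grip_width: 0.0146
```

Contact at 0.0975, where 0.0977 was expected. Releasing, then a look.

Emit:
move_arm(targets=[[[0,0,0],0,-0.4],[[0,0,0],0,-0.4],[[0,0,0],0,-0.4],[[0,0,0],0,-0.4],[[0,0,0.0],0,-0.4]])

```text
time: 14.65
ee_pos: [0.5865, -0.0318, 0.0974]
orientation: [0.005, 0.987, 0.16, 0.006]
ft_force: [0.6, -0.9, -0.1]
grip_width: 0.0597
```

Emit:
move_arm(targets=[[[0,0,0.03],0,-0.4],[[0,0,0.08],0,-0.4],[[0,0,0.15],0,-0.4],[[0,0,0.25],0,-0.4],[[0,0,0.35],0,-0.4],[[0,0,0.35],0,-0.4],[[0,0,0.35],0,-0.4],[[0,0,0.35],0,-0.4]])

```text
time: 15.45
ee_pos: [0.5858, -0.0316, 0.2364]
orientation: [0.004, 0.987, 0.16, 0.005]
ft_force: [-0.5, 0.2, 0.1]
grip_width: 0.0597
```

Run:
```python
from h import *
c=snap('wrist','w14');snap('scene','s14');s=manip.sense();print(s['time'],s['ee_pos'],s['orientation'],s['ft_force'],s['grip_width'])
crop('s14',280,155,390,255,6,'s14c')
```

```text
15.55 [ 0.5855628  -0.03156223  0.23540311] [0.00398051 0.98716737 0.15959087 0.00393683] [ 0.54760839 -0.08851503 -1.05382737] 0.059828358364586956
```

View pics/w14.png

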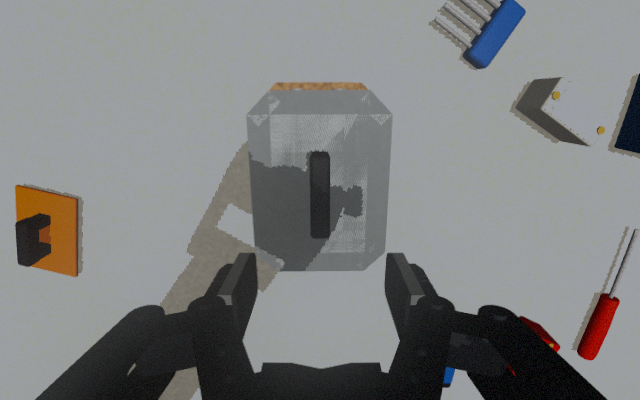

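View pics/s14c.png

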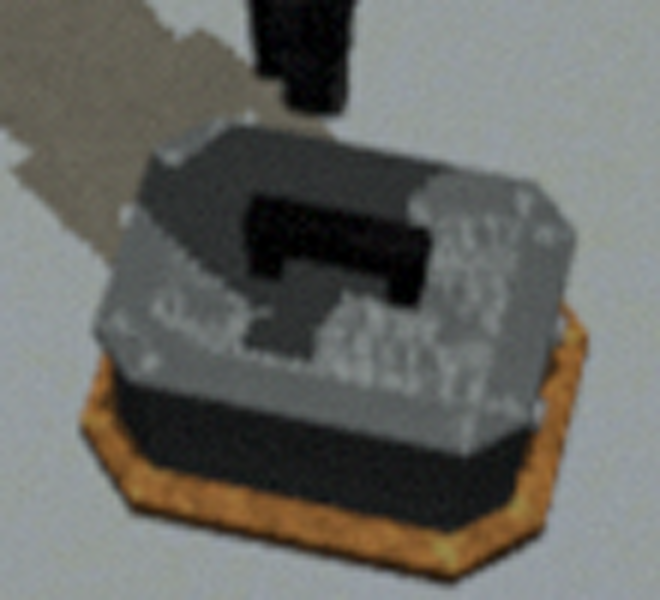

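The cover lies flush on the rim, plate at columns 247–392 and rows 90–271, with no gap in the scene view. One numeric check before handing in.

```bash
python3 - <<'E' | tail -4
from h import *
from scipy.optimize import least_squares
from m2 import octv
w=load('w14')
u=np.array([(256,252),(275,271),(365,271),(384,252),(392,114),(366,90),(272,90),(247,114)],float)
f=lambda p:(proj(w,octv(p[:4],.170,.126,p[4]))-u).ravel()
r=least_squares(f,[.585,-.03,.32,.02,.086]);print('free z',r.x,np.degrees(r.x[2]),np.abs(r.fun).max())
r=least_squares(lambda p:f(list(p)+[.086]),[.585,-.03,.32,.02]);print('z .086',r.x,np.abs(r.fun).max())
s=manip.sense();print(s['time'],np.abs(s['qd']).max(),s['ee_pos'])
print(manip.hand_in())
E
```

```text
z .086 [ 0.58480305 -0.03256377  0.32315504  0.02066406] 3.542257860874088
15.55 0.005456024715088306 [ 0.5855628  -0.03156223  0.23540311]
the job is handed in; nothing more can be done
None
```

The yellow pack is in the cradle and the grey cover is on the housing. Both were set down under light contact and released, and the job was handed in at about 15.6 s. `hand_in` gives no verdict, so what follows are my own last checks.

- **Pack:** after release it stood between the rails, about 3 mm off along them and under 1 mm off across. Its direction agreed with the housing to within 0.1°. Contact came at a tool height of 42.6 mm, against 42.5 mm expected. I could not see it again once the cover was on.
- **Cover:** it sits within about 1 mm of the rim centre and 0.3° of its direction. Contact came at a tool height of 97.5 mm, against 97.7 mm expected. The scene view shows no gap, and the fingers were clear at 0.235 m.
- **Disagreements:** the last cover outline fit, from corners read by eye, left up to 3.5 pixels of error. My output cut off the version of that fit that solved for height, so the cover's height rests on the contact height and the pictures. One rim corner triangulated 60 mm too high in the first measurement and was left out of the rim fits. The tool carried a steady tilt of about 1°.

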